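# Free the inspection lamp and hold it as raking light

### The job

The inspection lamp stands lens down in its clamp holder on the desk: turn the clamp knob anticlockwise about a quarter turn to its stop to free the lamp, then draw the lamp straight up out of the holder. Hold it in the air as raking light for the stack of cream slips: slanting at about 45 degrees, lens end lower, its axis aimed at the middle of the stack, with about 13 cm between lens and slips. Finish still holding it there, still and touching nothing else, with the slips, loupe, eraser and tag roll left where they lie.

Things in the scene. Friction and masses are not known exactly. Their poses are not given: they have to be found in the camera images.
- holder: Fixed grey clamp holder, turned anyhow, left or right. Origin: centre of the underside of its 80 x 176 x 12 mm foot; z up, y along the long side. At y = -45 mm a round socket tube (42 wide, bore 31, rim 75 mm above the desk); at y = +45 the 50 x 50 mm knob housing, top at 86. Between them a flat steel jaw in two cheeks, 77 to 87 mm up, reaches into the lamp's groove.
- socket_floor (a point): Centre of the socket's floor, 15 mm above the desk, where the lens of the seated lamp rests.
- clamp_knob (a joint): Angle of the clamp knob in rad: 0 = clamped (jaw in the lamp's groove, the lamp cannot be drawn), grows anticlockwise seen from above to the stop at 1.57. Starts between 0 and 0.15; the lamp is free from 1.0 on. Light friction (0.05 N m), stays where it is left; the jaw follows it, 6 mm a radian.
- knob_grip (a point): Grip point in the upper part of the knob's black bar, 116 mm above the desk, on the knob's upright axis; turns with the knob. The bar is 42 mm long along this point's x axis, 13 mm thick along y, and spans 96 to 122 mm above the desk; below it is a 28 mm disc. The axis is 90 mm from the lamp's.
- inspection_lamp: Loose dark round lamp, 128 mm long, 0.12 kg, tail-heavy, standing lens down in the socket with 1 to 2 mm play. Origin: centre of the lens face; z along the axis to the tail. Diameter 28 for z 0 to 60 mm, groove of 16 to z 72, tail barrel of 24 from z 72 to 125 (grip here), small switch on the end. Seated: lens 15 mm, tail end 143 mm above the desk.
- slips: Loose stack of cream paper slips as one rigid block, 80 x 129 x 9 mm, flat on the desk, long side along its y. Origin: centre of its underside.
- slips_top (a point): Middle of the top face of the stack of slips, 9 mm above the desk.
- loupe: Bystander: black stand magnifier, 49 mm across, 36 mm high. Origin: centre of its underside.
- eraser: Bystander: eraser in a sleeve, 22 x 52 x 12 mm. Origin: centre of its underside.
- screen_corner (a point): Lower left corner of the monitor at the back right, a fixed obstacle to arm and gripper, 215 mm above the desk. From here the upright screen runs 560 mm to the right (-y, receding 8 degrees in +x) and 395 mm up.
- tag_roll: Bystander: white roll of tags, 65 mm across, 30 mm high. Origin: centre of its underside.
Not all that is in view belongs to the job. Of the things like the slips, leave any that is pink; of the rest the larger one is meant.

How it is judged:
On the way, in this order (a step that is already met when the one before it is completed fails the run):
1. the clamp knob is turned open (past 1.0 rad) while the lamp still stands in the socket (value of joint clamp_knob above 1 rad and distance between inspection_lamp and socket_floor below 0.012 m), for 0.2 s.
2. the lamp is drawn up clear of the socket tube, still roughly upright, in the fingers (z of inspection_lamp in the frame of holder above 0.078 m and angle between inspection_lamp's own z axis and vertical below 0.4 rad and contact force between the fingers and inspection_lamp above 0.5 N), for 0.05 s.
At the end, for the whole second after the job is handed in: Held still by the fingers alone: lens over 50 mm above the desk and lower than the tail, lamp axis 30 to 60 degrees from upright; the middle of the slips is 70 to 220 mm in front of the lens and within 50 mm of the axis (each cross direction). Clamp knob open past 1.0 rad (angle between inspection_lamp's own z axis and vertical between 0.52 and 1.05 rad and x of slips_top in the frame of inspection_lamp between -0.05 and 0.05 m and y of slips_top in the frame of inspection_lamp between -0.05 and 0.05 m and z of slips_top in the frame of inspection_lamp between -0.22 and -0.07 m and height (world z) of inspection_lamp above 0.05 m and contact force between the fingers and inspection_lamp above 0.5 N and contact force between inspection_lamp and holder below 0.1 N and contact force between inspection_lamp and slips below 0.1 N and contact force between inspection_lamp and loupe below 0.1 N and contact force between inspection_lamp and eraser below 0.1 N and contact force between inspection_lamp and tag_roll below 0.1 N and linear speed of inspection_lamp below 0.03 m/s and angular speed of inspection_lamp below 0.2 rad/s and value of joint clamp_knob above 1 rad); the arm keeps its last pose, push and grip.
It fails at once if the stack of slips is shifted by more than 20 mm (distance of slips from where it was at the start of the episode above 0.02 m).
It fails at once if the loupe is shifted by more than 20 mm (distance of loupe from where it was at the start of the episode above 0.02 m).
It fails at once if the eraser is shifted by more than 20 mm (distance of eraser from where it was at the start of the episode above 0.02 m).
It fails at once if the tag roll is shifted by more than 20 mm (distance of tag_roll from where it was at the start of the episode above 0.02 m).
It also fails if it takes over 53 s, if anything falls off the work surface, if the arm or the gripper's body presses on something with over 40 N, if the wrist force passes 120 N, or if a joint passes its speed limit or range.

### The arm

A 6-joint arm with a two-finger parallel gripper is mounted at the origin on a cart in front of the work surface, level with it; the furniture and walls round the work are solid. World frame = base frame: x ahead of the robot, y to its left, z up, the work surface at z = 0. Lengths are in m, angles in rad, forces in N, time in s.
With the tool pointing down it reaches from about 0.35 to 0.725 m from the base axis. Payload 4.3 kg.
Tool frame: the origin (TCP) lies at the very end of the fingers, on their centre line; the grasp point (between the pads) lies 19 mm behind it; z points along the fingers, y is the line along which they close (so a half turn about z gives the same grasp; the last joint's range is limited). The gripper opens to 85 mm and grips with 20 to 120 N. Pads are 22 mm wide; open, the fingers measure 114 mm over their backs; the gripper's body (76 mm by 85 mm) begins 54 mm behind the grasp point. The pads swing forward as they close: fully open they stand 13 mm farther back than shut.
Start: joints at [-0.11, 0.377, 0.081, 1.274, 0, 1.46], TCP at [0.575, 0, 0.197] pointing down, gripper open.
Joint ranges: [-2.72, 2.72], [-0.84, 1.66], [-1.02, 1.22], [-1.77, 2.12], [-1.37, 1.28], [-3.14, 3.14]. Speed limits (rad/s): [2.57, 2.57, 3.14, 3.14, 3.14, 3.14].

### API

Orientations are given as a unit quaternion [w, x, y, z].
In Python, from plant import arm, vision gives the robot as it stands.
- The arm moves only by the tool servo_tool, never from a script. Its argument "moves" is a list of rows, each a list of 6 numbers: the shift along the world's x, y, z in mm, then the turn, a rotation vector about the world's x, y, z in degrees. A call has 1 to 12 rows; each row shifts and turns the commanded pose from where the row before left it; what a row does not reach is not made up. A row lasts 1/12 s, in which the tool goes at most 41.7 mm and 7.16 degrees, less where a joint would pass 70% of its speed; a pose out of reach is approached as far as the arm can. A call with a gripper value outside its range is refused whole. "gripper" is the opening in per cent of the stroke, from 0 (shut) to 100 (fully open), set as the call begins (left out, the last holds). The fingers move at their own pace and stop on an object; "grip_force" is the grip in N (left out, the last holds). Time passes only in rows, so rows that do not move let the fingers close. It gives the time, the measured TCP pose, the force, the opening and the grip force at its end, in the units of the state.
- arm.sense(): the state, without advancing time (a new reading comes with each control period).
- vision.camera(name): name is "scene" or "side" or "wrist"; returns a dict with "img" (400x640x3 uint8, red, green, blue), "depth" (400x640 float32, m along the optical axis (not along the pixel's ray), 0 where there is no reading), "fov_y" (degrees; the focal length in pixels is half the picture's height over the tangent of half this angle, whatever the lens; pixels are square), "cx", "cy" (the principal point, pixels), "R" (3x3) and "t" (3): a world point X has camera coordinates R X + t. Camera axes: x right, y down, z forward; pixel columns grow to the right and rows downward; lengths in m; the calibration is good to about 2 mm. A picture is of the moment at which its call begins.
- arm.job_done(): hands the job in; it is judged then, once.
The state is a dict: "time": time; "qpos": joint angles; "qd": joint speeds; "joint_efforts": joint torques, N m; "eef_pos": TCP position; "ee_rot": TCP orientation; "ft_force": force on the tool from outside, world axes, zero at the start; "torque": the same for the moment, N m; "opening": finger opening in m; "gripper_force": force on a finger pad.
Only numpy, scipy, OpenCV 4.12 (cv2) and the standard library are available. Lean on these libraries where they do the work, as an engineer would, in place of code of your own. Each camera call takes 0.05 s, during which the arm holds its last target. There are 200 camera calls.

## Working session

There is one attempt and no reset: what is moved stays moved. The work goes in short steps, Python scripts to look and compute and a tool call to move; the robot and the scene stay as the last step left them, time stands still between calls to the robot, and variables do not carry over. Pictures are saved under pics/ and viewed, at most 10 in all, crops included, and the job is handed in when it is done.

Besides the shell and the picture viewer there is one more tool, called after "Emit:" as name(argument=value, ...), one argument or row to a line, values as JSON. servo_tool: Moves the arm, as the interface text tells. Its arguments: {"type":"object","properties":{"moves":{"type":"array","items":{"type":"array","items":{"type":"number"}}},"gripper":{"type":"number"},"grip_force":{"type":"number"}},"required":["moves"]}

```bash
mkdir -p pics
cat > h.py <<'E'
import numpy as np, cv2
from plant import arm, vision
def cam(n):
    c=vision.camera(n); c['f']=200/np.tan(np.radians(c['fov_y'])/2); c['R']=np.array(c['R']); c['t']=np.array(c['t']); return c
def pts(c):
    v,u=np.mgrid[:400,:640]; d=c['depth']
    P=np.stack([(u-c['cx'])/c['f']*d,(v-c['cy'])/c['f']*d,d],-1)
    W=(P-c['t'])@c['R']; W[d<=0]=np.nan; return W
def ray(c,u,v,z):
    d=c['R'].T@np.array([(u-c['cx'])/c['f'],(v-c['cy'])/c['f'],1]); o=-c['R'].T@c['t']
    return o+d*(z-o[2])/d[2]
def save(c,n): cv2.imwrite('pics/'+n,c['img'][...,::-1])
E
python3 - <<'E'
from h import *
for n in('scene','side'):
    c=cam(n); save(c,n+'0.png'); print(n,c['fov_y'],c['cx'],c['cy'],-c['R'].T@c['t'],c['R'][2]); np.savez('pics/'+n,**c)
print(arm.sense())
E
```

```text
scene 56.05427137168209 318.3447887406317 201.5579742498867 [ 0.26865785 -0.48035241  0.83030354] [ 0.290345    0.5540612  -0.78020252]
side 48.03178864137533 312.192835489281 198.31929476727342 [ 0.43081242 -0.7404578   0.70687178] [ 0.08572907  0.79423239 -0.6015359 ]
{'time': 0.1, 'qpos': array([-1.10277003e-01,  3.77957077e-01,  7.97850318e-02,  1.27439528e+00,
       -9.18211428e-06,  1.46051120e+00]), 'qd': array([ 2.12314464e-04, -2.15945359e-03,  2.27691600e-03,  7.24844560e-04,
        2.36878520e-03, -8.11828733e-05]), 'joint_efforts': array([ 1.23975104e-03, -4.64693749e+01,  2.70581460e+01,  1.20317750e-02,
       -1.20622694e-04,  2.24793462e-05]), 'eef_pos': array([5.74366319e-01, 8.62641238e-05, 1.96583044e-01]), 'ee_rot': array([-6.88379359e-04,  7.07103628e-01,  7.07109380e-01, -5.57009462e-04]), 'ft_force': array([-0.10930739,  0.49452536, -1.29116121]), 'torque': array([-0.02258007, -0.07853641, -0.01895424]), 'gripper_force': 0.0, 'opening': 0.08496485313773643}
```

View pics/scene0.png

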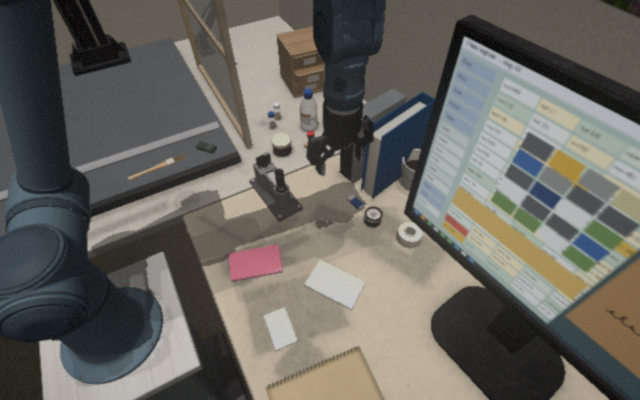

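View pics/side0.png

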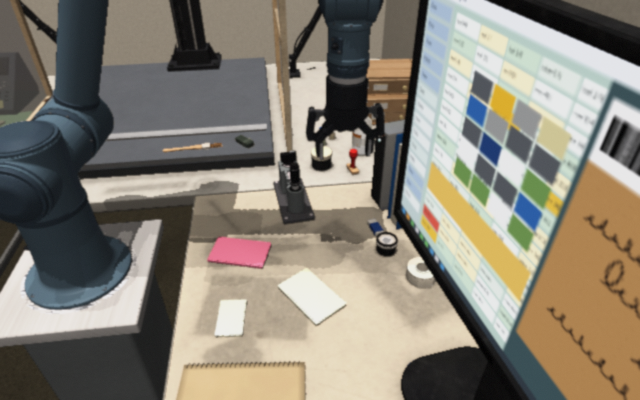

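The scene view shows the holder at about (275,190), the large cream stack at (335,284), the small decoy at (280,328), the pink one at (255,263), the loupe at (373,215), the tag roll at (409,234) and the eraser at (356,202). I'll crop the holder and measure.

Run:
```python
from h import *
A={}
ims=[]
for n,(u0,v0,u1,v1),(su,sv) in(('scene',(240,140,310,225),(335,284)),('side',(260,140,330,225),(312,295))):
    c=dict(np.load('pics/'+n+'.npz')); W=pts(c)
    ims.append(cv2.resize(c['img'][v0:v1,u0:u1],None,fx=5,fy=5,interpolation=cv2.INTER_CUBIC))
    hsv=cv2.cvtColor(c['img'],cv2.COLOR_RGB2HSV)
    m=((hsv[...,2]>170)&(hsv[...,1]<45)).astype(np.uint8)
    m=cv2.morphologyEx(m,cv2.MORPH_OPEN,np.ones((3,3)))
    k,l=cv2.connectedComponents(m); r=(l==l[sv,su]).astype(np.uint8)
    cs=max(cv2.findContours(r,0,2)[0],key=cv2.contourArea)[:,0]
    G=np.array([ray(c,u,v,.009)[:2] for u,v in cs])*1000
    print(n,'slips',cv2.minAreaRect(G.astype(np.float32)))
    box=(slice(v0,v1),slice(u0,u1)); w=W[box].reshape(-1,3); w=w[~np.isnan(w).any(1)]
    w=w[(w[:,2]>.006)&(w[:,2]<.2)&(w[:,0]<.75)]*1000
    for lo,hi in((9,15),(60,80),(82,90),(94,99),(105,126),(126,136),(136,150)):
        s=w[(w[:,2]>lo)&(w[:,2]<hi)]
        print(lo,hi,len(s),s.mean(0).round(1) if len(s) else '',s.min(0).round() if len(s) else '',s.max(0).round() if len(s) else '')
    for nm,p in (('loupe',(373,215) if n=='scene' else (386,243)),('roll',(409,234) if n=='scene' else(420,272)),('eraser',(356,202) if n=='scene' else(376,227))):
        print(nm,W[p[1],p[0]])
cv2.imwrite('pics/crop.png',np.hstack(ims)[...,::-1])
```

```text
scene slips ((500.1800842285156, -131.767578125), (96.36279296875, 146.9459686279297), 33.16501998901367)
9 15 631 [478.6 173.9  12.2] [432.  97.   9.] [657. 442.  15.]
60 80 245 [474.2 161.7  71.6] [449. 123.  60.] [505. 253.  80.]
82 90 224 [473.5 207.1  85.5] [450. 134.  82.] [501. 258.  90.]
94 99 34 [479.3 194.4  96.3] [465. 132.  94.] [495. 231.  99.]
105 126 170 [477.2 199.2 117. ] [455. 131. 105.] [497. 241. 126.]
126 136 21 [482.8 135.8 132. ] [473. 132. 127.] [493. 142. 136.]
136 150 56 [483.8 142.  140.5] [473. 132. 136.] [497. 154. 147.]
loupe [ 0.67104572 -0.02269541  0.03121207]
roll [ 7.35455355e-01 -1.02675907e-01 -3.41851744e-04]
eraser [0.66458966 0.04915459 0.01145059]
side slips ((522.87451171875, -148.83953857421875), (122.26985931396484, 189.26890563964844), 32.470619201660156)
9 15 664 [480.7 173.2  11.5] [400.  96.   9.] [606. 461.  15.]
60 80 248 [478.2 151.7  71. ] [450. 120.  60.] [505. 252.  80.]
82 90 113 [468.5 205.   85.5] [452. 131.  82.] [499. 251.  90.]
94 99 40 [477.9 180.1  96.6] [457. 130.  94.] [494. 230.  99.]
105 126 200 [479.  194.  115.6] [456. 130. 105.] [497. 239. 126.]
126 136 35 [485.  134.3 130.5] [474. 130. 126.] [496. 141. 136.]
136 150 53 [485.4 139.6 139.3] [475. 129. 137.] [496. 152. 144.]
loupe [ 0.66982882 -0.0309471   0.02980493]
roll [ 0.71767031 -0.12434778  0.02889009]
eraser [0.66713115 0.04746089 0.00984417]
```

View pics/crop.png

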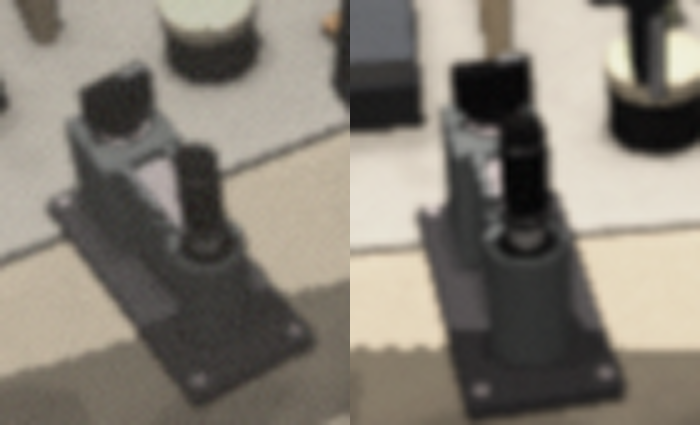

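Run:
```python
from h import *
for n,(u0,v0,u1,v1),(su,sv) in(('scene',(240,140,310,225),(335,284)),('side',(260,140,330,225),(312,295))):
    c=dict(np.load('pics/'+n+'.npz')); W=pts(c)*1000
    hsv=cv2.cvtColor(c['img'],cv2.COLOR_RGB2HSV)
    print(hsv[sv,su],hsv[sv+35,su],c['img'][sv,su])
    # white-ness: blue/red ratio high
    im=cv2.GaussianBlur(c['img'],(3,3),0).astype(int); m=((im[...,2]>0.9*im[...,0])&(im[...,0]>110)).astype(np.uint8)
    m=cv2.morphologyEx(m,cv2.MORPH_OPEN,np.ones((3,3)))
    k,l=cv2.connectedComponents(m); r=(l==l[sv,su]).astype(np.uint8)
    cs=max(cv2.findContours(r,0,2)[0],key=cv2.contourArea)[:,0]
    G=np.array([ray(c,u,v,.009)[:2] for u,v in cs])*1000
    print(n,'slips',r.sum(),cv2.minAreaRect(G.astype(np.float32)))
    w=W[v0:v1,u0:u1].reshape(-1,3); w=w[~np.isnan(w).any(1)]
    s=w[(w[:,1]>190)&(w[:,1]<270)&(w[:,2]>98)&(w[:,2]<130)&(w[:,0]<600)]
    print('knob',len(s),cv2.minAreaRect(s[:,:2].astype(np.float32)),np.percentile(s,[2,50,98],axis=0).round())
    t=s[s[:,2]>119]; print('top',len(t),t.mean(0),cv2.minAreaRect(t[:,:2].astype(np.float32)))
    t=w[(w[:,1]<170)&(w[:,2]>138)&(w[:,2]<150)&(w[:,0]<600)]; print('lamp',len(t),t.mean(0),cv2.minAreaRect(t[:,:2].astype(np.float32)))
    s=w[(w[:,1]>190)&(w[:,1]<270)&(w[:,2]>83)&(w[:,2]<89)&(w[:,0]<600)]; print('housing',cv2.minAreaRect(s[:,:2].astype(np.float32)))
    s=w[(w[:,1]>50)&(w[:,1]<290)&(w[:,2]>9)&(w[:,2]<16)&(w[:,0]<540)&(w[:,0]>400)]; print('foot',cv2.minAreaRect(s[:,:2].astype(np.float32)))
```

```text
[ 36   6 197] [ 18  45 148] [196 197 192]
scene slips 1590 ((488.931396484375, -134.7262420654297), (78.69354248046875, 127.68714904785156), 33.2088737487793)
knob 142 ((476.09063720703125, 231.6156768798828), (42.2619743347168, 15.524476051330566), 10.185172080993652) [[456. 224.  99.]
 [475. 229. 116.]
 [495. 239. 124.]]
top 58 [475.79532806 231.92310442 121.93026949] ((476.44781494140625, 231.79164123535156), (39.84686279296875, 15.304344177246094), 10.185172080993652)
lamp 48 [483.69952787 142.81932648 141.07244287] ((484.90008544921875, 143.49046325683594), (23.344829559326172, 20.289127349853516), 65.48191833496094)
housing ((469.09454345703125, 220.65847778320312), (55.52908706665039, 61.09257125854492), 64.93142700195312)
foot ((479.7890319824219, 187.83334350585938), (79.62329864501953, 177.6597137451172), 5.619546413421631)
[ 30   9 239] [ 18  45 222] [239 239 231]
side slips 1841 ((490.3312072753906, -136.6331787109375), (78.22972106933594, 126.47285461425781), 32.78976058959961)
knob 169 ((475.86749267578125, 230.385498046875), (16.55733871459961, 41.29949188232422), 88.81096649169922) [[456. 223.  99.]
 [476. 227. 113.]
 [496. 237. 122.]]
top 50 [475.52471939 230.18566667 121.00367162] ((476.1494140625, 229.67605590820312), (16.56875228881836, 40.33042907714844), 86.13932037353516)
lamp 38 [485.54927787 140.92405851 140.15196979] ((485.3448181152344, 141.958984375), (23.65920639038086, 18.209434509277344), 61.36380386352539)
housing ((472.59130859375, 219.51087951660156), (58.65847396850586, 46.881282806396484), 83.17549896240234)
foot ((480.80853271484375, 183.62802124023438), (79.04536437988281, 172.6160430908203), 5.027543544769287)
```

Emit:
servo_tool(
  moves=[
    [-8,19,-2,0,0,7],
    [-8,19,-2,0,0,7],
    [-8,19,-2,0,0,7],
    [-8,19,-2,0,0,7],
    [-8,19,-2,0,0,7],
    [-8,19,-2,0,0,7],
    [-8,19,-2,0,0,7],
    [-8,19,-2,0,0,7],
    [-8,19,-2,0,0,7],
    [-8,19,-2,0,0,7],
    [-8,19,-2,0,0,7],
    [-8,19,-2,0,0,7],
  ],
  gripper=70,
)

```text
time: 1.1
eef_pos: [0.4781, 0.2287, 0.1729]
ee_rot: [-0.0, 0.049, 0.999, -0.0]
ft_force: [-0.8, -0.2, 0.0]
opening: 0.0598
gripper_force: 0.0
```

Emit:
servo_tool(
  moves=[
    [-1,2,-3,0,0,7],
    [-1,1,-3,0,0,7],
    [0,0,0,0,0,0],
    [0,0,0,0,0,0],
  ],
)

```text
time: 1.43
eef_pos: [0.4765, 0.2309, 0.167]
ee_rot: [-0.001, -0.068, 0.998, -0.0]
ft_force: [0.1, -0.1, 0.4]
opening: 0.06
gripper_force: 0.0
```

Run:
```python
from h import *
s=arm.sense();print(s['eef_pos'],s['ee_rot'],s['qpos'])
c=cam('wrist'); save(c,'w1.png'); W=pts(c)*1000
w=W.reshape(-1,3); w=w[~np.isnan(w).any(1)]
s=w[(abs(w[:,1]-231)<40)&(abs(w[:,0]-476)<40)&(w[:,2]>112)&(w[:,2]<128)]
if len(s): print(len(s),s.mean(0),cv2.minAreaRect(s[:,:2].astype(np.float32)))
t=w[(abs(w[:,1]-142)<25)&(abs(w[:,0]-485)<25)&(w[:,2]>136)&(w[:,2]<150)]
if len(t): print(len(t),t.mean(0),cv2.minAreaRect(t[:,:2].astype(np.float32)))
```

```text
[0.47650288 0.23090494 0.16695673] [-5.97172119e-04 -6.83551740e-02  9.97660859e-01 -1.53273885e-04] [ 3.31395253e-01  2.96581447e-01 -1.13401249e-01  1.16204660e+00
  1.44805861e-05  1.94578184e-01]
724 [474.51783124 232.57439028 120.43889227] ((475.8424072265625, 233.0255889892578), (41.71190643310547, 12.602119445800781), 7.562044143676758)
696 [483.67997522 144.42103121 139.57625915] ((484.6967468261719, 143.51605224609375), (23.495500564575195, 22.901342391967773), 13.04623794555664)
```

View pics/w1.png

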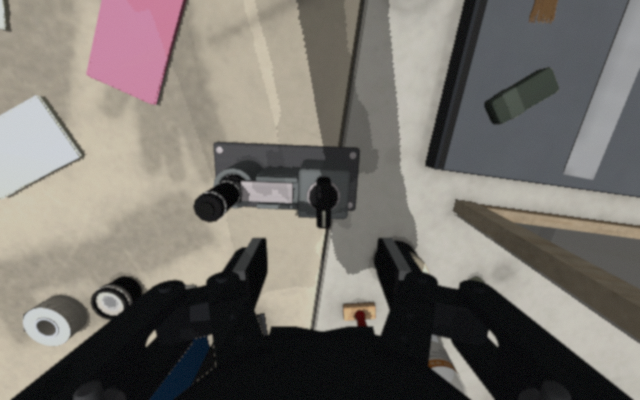

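The wrist view shows the knob bar at (322,200), between the finger lines, and the lamp tail at (212,205). The knob is at (476,232) with the bar at 7.6°, so I'll descend and grip it.

Emit:
servo_tool(
  moves=[
    [0,1,-15,0,0,0],
    [0,0,-15,0,0,0],
    [0,0,-15,0,0,0],
    [0,0,-12,0,0,0],
    [0,0,-8,0,0,0],
    [0,0,0,0,0,0],
  ],
)

```text
time: 1.98
eef_pos: [0.4759, 0.2312, 0.1008]
ee_rot: [-0.002, -0.069, 0.998, -0.0]
ft_force: [0.4, -0.3, -0.5]
opening: 0.0596
gripper_force: 0.0
```

Emit:
servo_tool(
  moves=[
    [0,0,0,0,0,0],
    [0,0,0,0,0,0],
    [0,0,0,0,0,0],
    [0,0,0,0,0,0],
    [0,0,0,0,0,0],
    [0,0,0,0,0,0],
    [0,0,0,0,0,0],
    [0,0,0,0,0,0],
  ],
  gripper=0,
  grip_force=25,
)

```text
time: 2.65
eef_pos: [0.477, 0.232, 0.1025]
ee_rot: [0.0, -0.07, 0.998, 0.0]
ft_force: [-0.5, 0.5, -0.8]
opening: 0.0003
gripper_force: 0.0
```

Run:
```python
from h import *
a=cam('side'); b=cam('scene'); w=cam('wrist')
f=lambda c,u,v:cv2.resize(c['img'][v:v+110,u:u+100],(400,440),interpolation=cv2.INTER_CUBIC)
cv2.imwrite('pics/k1.png',np.hstack([f(a,240,110),f(b,225,110)])[...,::-1]); save(w,'w2.png')
```

```text
(no output)
```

View pics/k1.png

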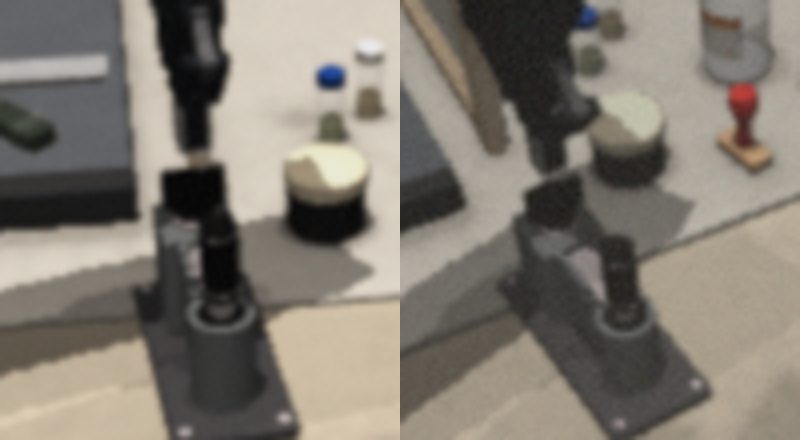

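View pics/w2.png

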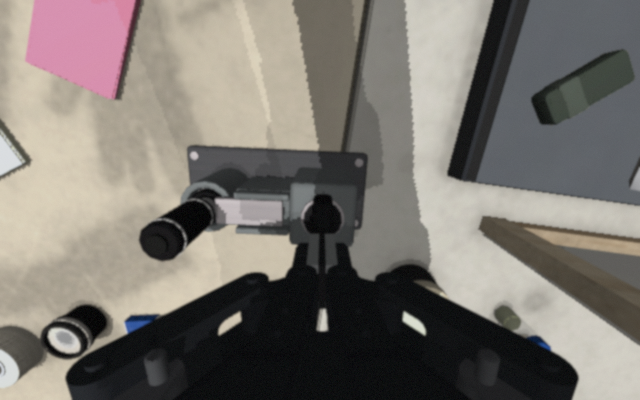

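The side view shows the shut finger tips above and behind the bar rather than around it. The wrist view agrees, with the bar at (322,215) and the tips below it in the picture. I'll measure where the tips really are.

Run:
```python
from h import *
s=arm.sense();print(s['eef_pos'],s['ee_rot'],s['qpos'],s['opening'],s['ft_force'])
for n in('scene','side','wrist'):
    c=cam(n); np.savez('pics/%s_k'%n,**c); W=pts(c)*1000; w=W.reshape(-1,3); w=w[~np.isnan(w).any(1)]
    s=w[(w[:,0]>400)&(w[:,0]<600)&(w[:,1]>190)&(w[:,1]<280)]
    for z in range(90,180,8):
        q=s[(s[:,2]>=z)&(s[:,2]<z+8)]
        if len(q): print(n,z,len(q),np.percentile(q,[5,50,95],axis=0)[:,:2].round().tolist())
```

```text
[0.47702584 0.23198199 0.10241419] [-1.56605015e-05 -6.97167209e-02  9.97566829e-01  3.44231628e-05] [ 3.32966774e-01  3.35636409e-01 -2.31381044e-01  1.00379120e+00
  7.46241788e-05  1.93420133e-01] 0.0002927726000740538 [0.72945691 0.61069236 0.2432243 ]
scene 90 38 [[464.0, 219.0], [475.0, 225.0], [488.0, 231.0]]
scene 98 29 [[461.0, 225.0], [476.0, 228.0], [493.0, 231.0]]
scene 106 35 [[456.0, 226.0], [470.0, 228.0], [495.0, 234.0]]
scene 114 50 [[457.0, 226.0], [474.0, 229.0], [495.0, 237.0]]
scene 122 27 [[461.0, 228.0], [478.0, 233.0], [491.0, 238.0]]
scene 130 2 [[477.0, 227.0], [480.0, 228.0], [483.0, 229.0]]
scene 138 8 [[467.0, 221.0], [471.0, 226.0], [482.0, 233.0]]
scene 146 20 [[466.0, 219.0], [472.0, 223.0], [484.0, 237.0]]
scene 154 25 [[467.0, 218.0], [474.0, 223.0], [486.0, 233.0]]
scene 162 18 [[466.0, 220.0], [472.0, 225.0], [483.0, 239.0]]
scene 170 7 [[466.0, 220.0], [467.0, 232.0], [471.0, 237.0]]
scene 178 16 [[461.0, 219.0], [466.0, 235.0], [481.0, 257.0]]
side 90 34 [[465.0, 220.0], [476.0, 226.0], [490.0, 231.0]]
side 98 46 [[457.0, 222.0], [475.0, 226.0], 
[... 611 characters left out ...]
.0, 249.0]]
wrist 90 395 [[466.0, 220.0], [475.0, 239.0], [484.0, 245.0]]
wrist 98 57 [[455.0, 225.0], [456.0, 230.0], [457.0, 236.0]]
wrist 106 69 [[455.0, 225.0], [456.0, 230.0], [457.0, 236.0]]
wrist 114 661 [[456.0, 226.0], [464.0, 231.0], [473.0, 237.0]]
wrist 122 16 [[460.0, 228.0], [467.0, 233.0], [472.0, 236.0]]
wrist 138 203 [[466.0, 221.0], [467.0, 231.0], [472.0, 242.0]]
wrist 146 336 [[466.0, 220.0], [468.0, 231.0], [472.0, 244.0]]
wrist 154 438 [[466.0, 220.0], [469.0, 231.0], [472.0, 244.0]]
wrist 162 364 [[466.0, 220.0], [467.0, 231.0], [472.0, 244.0]]
wrist 170 662 [[465.0, 220.0], [470.0, 233.0], [486.0, 241.0]]
wrist 178 1764 [[462.0, 206.0], [467.0, 234.0], [484.0, 257.0]]
```

The reported x and y agree with the cameras, but the real finger tips are at z≈0.137 while the reported TCP says 0.102. The cameras put the bar top at 122 mm as given, so the tips sit about 35 mm higher than reported. I'll trust the cameras for height: reopen, go lower while watching the force, and measure the tips again.

Emit:
servo_tool(
  moves=[
    [0,0,0,0,0,0],
    [0,0,0,0,0,0],
    [0,0,0,0,0,0],
    [0,0,0,0,0,0],
    [0,0,0,0,0,0],
    [0,0,0,0,0,0],
  ],
  gripper=60,
)

```text
time: 3.45
eef_pos: [0.4771, 0.232, 0.1024]
ee_rot: [0.0, -0.07, 0.998, 0.0]
ft_force: [0.2, 0.0, 0.6]
opening: 0.0513
gripper_force: 0.0
```

Emit:
servo_tool(
  moves=[
    [0,0,-8,0,0,0],
    [0,0,-8,0,0,0],
    [0,0,-8,0,0,0],
    [0,0,-6,0,0,0],
    [0,0,0,0,0,0],
    [0,0,0,0,0,0],
  ],
)

```text
time: 3.95
eef_pos: [0.4762, 0.2317, 0.0716]
ee_rot: [-0.001, -0.07, 0.998, -0.0]
ft_force: [0.6, 0.0, 0.3]
opening: 0.051
gripper_force: 0.0
```

Run:
```python
from h import *
s=arm.sense();print(s['eef_pos'],s['opening'],s['ft_force'])
for n in('scene','side','wrist'):
    c=cam(n); W=pts(c)*1000; w=W.reshape(-1,3); w=w[~np.isnan(w).any(1)]
    s=w[(abs(w[:,0]-476)<25)&(((w[:,1]>246)&(w[:,1]<280))|((w[:,1]>185)&(w[:,1]<216)))]
    for z in range(88,160,6):
        q=s[(s[:,2]>=z)&(s[:,2]<z+6)]
        if len(q): print(n,z,len(q),np.percentile(q,[5,50,95],axis=0)[:,:2].round().tolist())
```

```text
[0.47623569 0.23170901 0.07156418] 0.0510046899640705 [0.64339368 0.01592492 0.25756556]
scene 88 14 [[460.0, 192.0], [470.0, 207.0], [492.0, 215.0]]
scene 106 7 [[471.0, 202.0], [479.0, 259.0], [484.0, 261.0]]
scene 112 19 [[463.0, 198.0], [472.0, 258.0], [481.0, 262.0]]
scene 118 23 [[463.0, 194.0], [475.0, 202.0], [486.0, 262.0]]
scene 124 21 [[462.0, 193.0], [473.0, 206.0], [487.0, 260.0]]
scene 130 25 [[463.0, 195.0], [472.0, 201.0], [484.0, 260.0]]
scene 136 18 [[464.0, 194.0], [472.0, 203.0], [486.0, 261.0]]
scene 142 13 [[462.0, 200.0], [468.0, 258.0], [474.0, 262.0]]
scene 148 12 [[460.0, 195.0], [469.0, 260.0], [473.0, 266.0]]
scene 154 21 [[460.0, 195.0], [469.0, 259.0], [473.0, 271.0]]
side 88 1 [[467.0, 193.0], [467.0, 193.0], [467.0, 193.0]]
side 106 10 [[466.0, 199.0], [480.0, 202.0], [490.0, 257.0]]
side 112 18 [[465.0, 195.0], [472.0, 202.0], [491.0, 260.0]]
side 118 25 [[466.0, 193.0], [478.0, 198.0], [491.0, 259.0]]
side 124 28 [[465.0, 193.0], [475.0, 201.0], [492.0, 258.0]]
side 130 24 [[463.0, 193.0], [476.0, 199.0], [489.0, 260.0]]
side 136 27 [[465.0, 191.0], [477.0, 199.0], [491.0, 256.0]]
side 142 13 [[464.0, 191.0], [477.0, 196.0], [488.0, 260.0]]
side 148 8 [[461.0, 217.0], [467.0, 261.0], [475.0, 263.0]]
side 154 9 [[460.0, 197.0], [462.0, 258.0], [480.0, 269.0]]
wrist 88 55 [[469.0, 246.0], [475.0, 247.0], [482.0, 248.0]]
wrist 106 78 [[466.0, 204.0], [476.0, 209.0], [487.0, 259.0]]
wrist 112 301 [[463.0, 197.0], [471.0, 257.0], [486.0, 266.0]]
wrist 118 429 [[463.0, 195.0], [471.0, 257.0], [487.0, 269.0]]
wrist 124 477 [[463.0, 195.0], [471.0, 209.0], [488.0, 269.0]]
wrist 130 532 [[463.0, 195.0], [471.0, 233.0], [487.0, 268.0]]
wrist 136 544 [[462.0, 196.0], [471.0, 209.0], [487.0, 267.0]]
wrist 142 766 [[463.0, 202.0], [472.0, 257.0], [486.0, 261.0]]
wrist 148 526 [[460.0, 188.0], [468.0, 259.0], [477.0, 277.0]]
wrist 154 1225 [[459.0, 187.0], [465.0, 258.0], [477.0, 278.0]]
```

The open tips are now at about 109 mm, straddling the bar evenly (y 202 and 258). I'll go down 4 mm and close.

Emit:
servo_tool(
  moves=[
    [0,0,-4,0,0,0],
    [0,0,0,0,0,0],
    [0,0,0,0,0,0],
    [0,0,0,0,0,0],
    [0,0,0,0,0,0],
    [0,0,0,0,0,0],
    [0,0,0,0,0,0],
    [0,0,0,0,0,0],
  ],
  gripper=0,
  grip_force=25,
)

```text
time: 4.77
eef_pos: [0.4769, 0.2324, 0.0685]
ee_rot: [-0.0, -0.07, 0.998, 0.0]
ft_force: [-0.8, 1.8, 1.3]
opening: 0.0123
gripper_force: 29.3
```

Emit:
servo_tool(
  moves=[
    [0,0,0,0,0,5],
    [0,0,0,0,0,7],
    [0,0,0,0,0,7],
    [0,0,0,0,0,7],
    [0,0,0,0,0,7],
    [0,0,0,0,0,7],
    [0,0,0,0,0,7],
    [0,0,0,0,0,7],
    [0,0,0,0,0,7],
    [0,0,0,0,0,7],
    [0,0,0,0,0,7],
    [0,0,0,0,0,7],
  ],
)

```text
time: 5.77
eef_pos: [0.4757, 0.2335, 0.0685]
ee_rot: [-0.0, 0.71, -0.705, -0.002]
ft_force: [-4.3, 5.7, 2.0]
opening: 0.0123
gripper_force: 29.6
```

Emit:
servo_tool(
  moves=[
    [0,0,0,0,0,2],
    [0,0,0,0,0,0],
    [0,0,0,0,0,0],
    [0,0,0,0,0,0],
  ],
)

```text
time: 6.1
eef_pos: [0.4757, 0.2335, 0.0685]
ee_rot: [-0.0, 0.72, -0.694, -0.002]
ft_force: [-4.0, 6.0, 2.5]
opening: 0.0121
gripper_force: 29.6
```

Emit:
servo_tool(
  moves=[
    [0,0,0,0,0,0],
    [0,0,0,0,0,0],
    [0,0,0,0,0,0],
    [0,0,0,0,0,0],
    [0,0,0,0,0,0],
    [0,0,0,0,0,0],
  ],
  gripper=60,
)

```text
time: 6.6
eef_pos: [0.4772, 0.2318, 0.0685]
ee_rot: [0.0, 0.719, -0.695, 0.0]
ft_force: [-0.1, 0.1, 0.1]
opening: 0.0515
gripper_force: 0.0
```

Emit:
servo_tool(
  moves=[
    [0,0,15,0,0,0],
    [0,0,15,0,0,0],
    [0,0,15,0,0,0],
    [0,0,15,0,0,0],
    [0,0,12,0,0,0],
    [0,0,0,0,0,0],
  ],
)

```text
time: 7.1
eef_pos: [0.479, 0.2326, 0.1431]
ee_rot: [-0.002, 0.719, -0.695, 0.001]
ft_force: [0.7, -0.2, -0.3]
opening: 0.0513
gripper_force: 0.0
```

Run:
```python
from h import *
s=arm.sense();print(s['eef_pos'],s['ee_rot'],s['qpos'])
for n in('scene','side','wrist'):
    c=cam(n); w=(pts(c)*1000).reshape(-1,3); w=w[~np.isnan(w).any(1)]
    for nm,x,y,r,a,b in(('knob',476,232,30,112,126),('lamp',485,142,25,134,148)):
        q=w[(abs(w[:,0]-x)<r)&(abs(w[:,1]-y)<r)&(w[:,2]>a)&(w[:,2]<b)]
        if len(q)>3: print(n,nm,len(q),q.mean(0).round(1),cv2.minAreaRect(q[:,:2].astype(np.float32)))
save(c,'w3.png')
```

```text
[0.47897813 0.23255083 0.14307711] [-0.00208056  0.7193085  -0.69468672  0.0011498 ] [ 3.32933723e-01  3.08683895e-01 -1.59721830e-01  1.09763924e+00
 -1.66316333e-04 -1.27268531e+00]
scene knob 73 [474.6 230.  120.1] ((475.3110046386719, 233.18450927734375), (12.658452987670898, 42.65701675415039), 3.8813390731811523)
scene lamp 66 [483.6 140.9 139.7] ((484.7322692871094, 143.24342346191406), (24.420040130615234, 20.409427642822266), 63.08620071411133)
side knob 60 [476.2 226.6 119.4] ((476.3415222167969, 229.9292755126953), (13.037431716918945, 38.11178207397461), 1.2929507493972778)
side lamp 59 [485.2 138.8 139. ] ((485.4985046386719, 140.071044921875), (20.99199676513672, 21.017681121826172), 84.5262222290039)
wrist knob 909 [476.3 231.1 120.3] ((476.09661865234375, 232.7248992919922), (12.402828216552734, 41.8156852722168), 1.8322372436523438)
wrist lamp 1281 [484.8 143.7 139.5] ((484.80426025390625, 143.76535034179688), (23.08525848388672, 23.623510360717773), 17.529220581054688)
```

The knob is open by about 85° and the lamp still stands at (485,143). I'll move over the lamp, lower and grip.

Emit:
servo_tool(
  moves=[
    [0,-15,0,0,0,0],
    [1,-18,0,0,0,0],
    [2,-18,0,0,0,0],
    [2,-18,0,0,0,0],
    [2,-12,0,0,0,0],
    [1,-7,0,0,0,0],
    [0,0,0,0,0,0],
    [0,0,0,0,0,0],
  ],
)

```text
time: 7.92
eef_pos: [0.4849, 0.1441, 0.1401]
ee_rot: [0.0, 0.719, -0.695, -0.0]
ft_force: [0.1, 0.4, 0.3]
opening: 0.0511
gripper_force: 0.0
```

Emit:
servo_tool(
  moves=[
    [0,0,-10,0,0,0],
    [0,0,-15,0,0,0],
    [0,0,-15,0,0,0],
    [0,0,-15,0,0,0],
    [0,0,-12,0,0,0],
    [0,0,-8,0,0,0],
    [0,0,0,0,0,0],
    [0,0,0,0,0,0],
  ],
)

```text
time: 8.58
eef_pos: [0.4844, 0.1444, 0.0649]
ee_rot: [0.0, 0.72, -0.694, -0.0]
ft_force: [0.3, -0.5, 0.3]
opening: 0.0511
gripper_force: 0.0
```

Emit:
servo_tool(
  moves=[
    [0,0,0,0,0,0],
    [0,0,0,0,0,0],
    [0,0,0,0,0,0],
    [0,0,0,0,0,0],
    [0,0,0,0,0,0],
    [0,0,0,0,0,0],
    [0,0,0,0,0,0],
    [0,0,0,0,0,0],
  ],
  gripper=0,
  grip_force=50,
)

```text
time: 9.25
eef_pos: [0.486, 0.1442, 0.0663]
ee_rot: [-0.001, 0.719, -0.695, 0.001]
ft_force: [0.9, -0.1, 6.0]
opening: 0.0226
gripper_force: 49.2
```

Emit:
servo_tool(
  moves=[
    [0,0,5,0,0,0],
    [0,0,8,0,0,0],
    [0,0,10,0,0,0],
    [0,0,12,0,0,0],
    [0,0,12,0,0,0],
    [0,0,12,0,0,0],
    [0,0,12,0,0,0],
    [0,0,12,0,0,0],
    [0,0,12,0,0,0],
    [0,0,12,0,0,0],
    [0,0,8,0,0,0],
    [0,0,0,0,0,0],
  ],
)

```text
time: 10.25
eef_pos: [0.4863, 0.1442, 0.1828]
ee_rot: [-0.001, 0.719, -0.695, 0.001]
ft_force: [1.5, 1.4, -0.3]
opening: 0.0231
gripper_force: 49.0
```

Run:
```python
from h import *
s=arm.sense();print(s['eef_pos'],s['opening'],s['gripper_force'],s['ft_force'])
ims=[]
for n in('scene','side'):
    c=cam(n); w=(pts(c)*1000).reshape(-1,3); w=w[~np.isnan(w).any(1)]
    w=w[(abs(w[:,0]-485)<40)&(abs(w[:,1]-143)<35)&(w[:,2]>95)]
    for z in range(100,270,12):
        q=w[(w[:,2]>=z)&(w[:,2]<z+12)]
        if len(q): print(n,z,len(q),np.percentile(q,[5,50,95],axis=0)[:,:2].round().tolist())
    u,v=(230,90); ims.append(cv2.resize(c['img'][v:v+130,u:u+100],(400,520)))
cv2.imwrite('pics/l1.png',np.hstack(ims)[...,::-1])
```

```text
[0.48630999 0.14418563 0.18278264] 0.0230885967828232 48.96884322166443 [ 1.49646945  1.44483906 -0.3336478 ]
scene 124 5 [[473.0, 131.0], [482.0, 132.0], [489.0, 140.0]]
scene 136 35 [[472.0, 131.0], [481.0, 133.0], [495.0, 144.0]]
scene 148 41 [[473.0, 130.0], [481.0, 133.0], [496.0, 143.0]]
scene 160 39 [[473.0, 130.0], [482.0, 133.0], [495.0, 142.0]]
scene 172 38 [[472.0, 130.0], [481.0, 133.0], [495.0, 145.0]]
scene 184 65 [[474.0, 131.0], [482.0, 136.0], [497.0, 148.0]]
scene 196 20 [[476.0, 133.0], [484.0, 137.0], [490.0, 143.0]]
scene 208 33 [[475.0, 133.0], [483.0, 135.0], [494.0, 140.0]]
scene 220 72 [[465.0, 133.0], [484.0, 136.0], [508.0, 141.0]]
scene 232 85 [[462.0, 132.0], [482.0, 136.0], [509.0, 146.0]]
scene 244 99 [[464.0, 133.0], [486.0, 136.0], [504.0, 149.0]]
scene 256 124 [[455.0, 132.0], [487.0, 138.0], [518.0, 152.0]]
scene 268 138 [[449.0, 132.0], [471.0, 138.0], [523.0, 156.0]]
side 124 20 [[474.0, 129.0], [486.0, 131.0], [496.0, 137.0]]
side 136 54 [[473.0, 127.0], [486.0, 132.0], [498.0, 139.0]]
side 148 51 [[474.0, 128.0], [484.0, 132.0], [498.0, 138.0]]
side 160 55 [[474.0, 127.0], [487.0, 132.0], [499.0, 138.0]]
side 172 59 [[472.0, 128.0], [485.0, 132.0], [499.0, 141.0]]
side 184 70 [[475.0, 129.0], [486.0, 136.0], [497.0, 147.0]]
side 196 28 [[476.0, 131.0], [486.0, 134.0], [495.0, 140.0]]
side 208 61 [[474.0, 130.0], [486.0, 134.0], [498.0, 138.0]]
side 220 109 [[464.0, 131.0], [487.0, 135.0], [508.0, 140.0]]
side 232 107 [[464.0, 131.0], [485.0, 135.0], [508.0, 140.0]]
side 244 135 [[464.0, 131.0], [486.0, 135.0], [508.0, 144.0]]
side 256 124 [[449.0, 130.0], [485.0, 135.0], [520.0, 149.0]]
side 268 141 [[447.0, 130.0], [471.0, 134.0], [523.0, 154.0]]
```

View pics/l1.png

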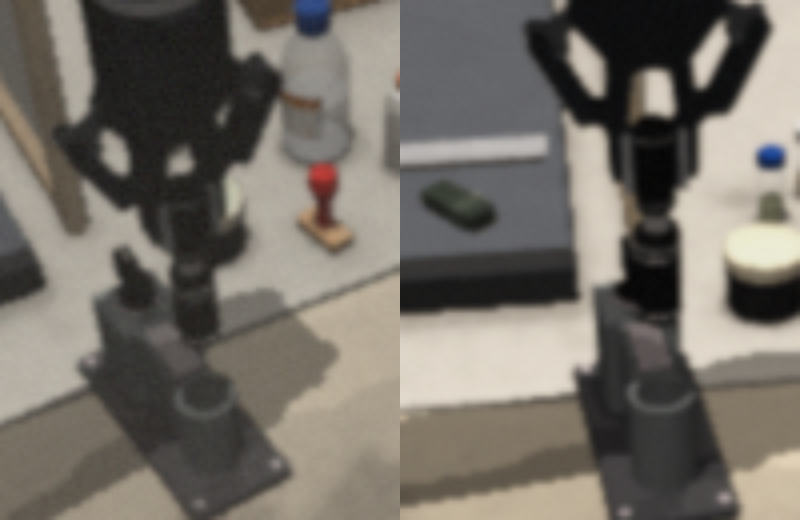

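The lamp hangs upright with its lens at about 131 mm, clear of the tube. Its axis is at (485.5,144). I'll carry it toward the slips and tilt it 45° about x, lens toward -y.

Emit:
servo_tool(
  moves=[
    [0,-6,1,-2,0,0],
    [0,-12,0,-4,0,0],
    [0,-12,0,-4,0,0],
    [0,-12,0,-4,0,0],
    [0,-12,0,-4,0,0],
    [0,-12,0,-4,0,0],
    [1,-12,0,-4,0,0],
    [1,-12,0,-4,0,0],
    [1,-12,0,-4,0,0],
    [1,-12,0,-4,0,0],
    [0,-12,0,-4,0,0],
    [0,-10,0,-3,0,0],
  ],
)

```text
time: 11.35
eef_pos: [0.4884, 0.0078, 0.1801]
ee_rot: [0.277, 0.665, -0.641, 0.266]
ft_force: [0.1, 1.1, -1.2]
opening: 0.0232
gripper_force: 49.0
```

Emit:
servo_tool(
  moves=[
    [0,-5,0,0,0,0],
    [0,0,0,0,0,0],
    [0,0,0,0,0,0],
    [0,0,0,0,0,0],
  ],
)

```text
time: 11.68
eef_pos: [0.4893, 0.003, 0.1819]
ee_rot: [0.274, 0.664, -0.642, 0.266]
ft_force: [0.7, -0.2, -0.2]
opening: 0.023
gripper_force: 49.0
```

```bash
cat > lamp.py <<'E'
from h import *
s=arm.sense();p=s['eef_pos']*1000;print(p.round(1),s['ee_rot'].round(3),s['opening'],s['gripper_force'])
ims=[]
for n in('scene','side'):
    c=cam(n); w=(pts(c)*1000).reshape(-1,3); ok=~np.isnan(w).any(1)
    w=w[ok]; d=np.array([0,-.7071,-.7071]); q=w-p; a=q@d; r=np.linalg.norm(q-np.outer(a,d),axis=1)
    k=(r<55)&(a>-60)&(a<90)&(w[:,2]>25); w=w[k];a=a[k]
    for lo in range(-40,90,10):
        m=(a>=lo)&(a<lo+10)
        if m.any(): print(n,lo,m.sum(),np.percentile(w[m],[3,50,97],axis=0).round().tolist())
    W=np.array([490,-20,120])/1000; g=c['R']@W+c['t']; u=int(c['f']*g[0]/g[2]+c['cx']);v=int(c['f']*g[1]/g[2]+c['cy'])
    u=np.clip(u,90,550);v=np.clip(v,90,310); ims.append(cv2.resize(c['img'][v-90:v+90,u-90:u+90],(400,400)))
cv2.imwrite('pics/l2.png',np.hstack(ims)[...,::-1])
E
python3 lamp.py
```

```text
[489.3   3.  181.9] [ 0.274  0.664 -0.642  0.266] 0.02297075427003893 49.013032615184784
scene -40 65 [[472.0, 16.0, 205.0], [486.0, 22.0, 214.0], [505.0, 32.0, 218.0]]
scene -30 40 [[478.0, 12.0, 200.0], [487.0, 14.0, 207.0], [499.0, 21.0, 211.0]]
scene -20 38 [[481.0, 3.0, 191.0], [488.0, 9.0, 197.0], [497.0, 13.0, 201.0]]
scene -10 59 [[475.0, -6.0, 187.0], [486.0, -1.0, 193.0], [501.0, 6.0, 197.0]]
scene 0 54 [[476.0, -13.0, 178.0], [486.0, -9.0, 187.0], [500.0, -1.0, 191.0]]
scene 10 56 [[476.0, -21.0, 173.0], [486.0, -16.0, 179.0], [500.0, -9.0, 184.0]]
scene 20 55 [[476.0, -29.0, 166.0], [486.0, -23.0, 172.0], [500.0, -15.0, 176.0]]
scene 30 54 [[475.0, -34.0, 156.0], [485.0, -29.0, 165.0], [501.0, -21.0, 169.0]]
scene 40 49 [[476.0, -41.0, 152.0], [486.0, -37.0, 159.0], [501.0, -30.0, 163.0]]
side -40 88 [[473.0, 17.0, 204.0], [489.0, 22.0, 213.0], [508.0, 30.0, 218.0]]
side -30 63 [[479.0, 10.0, 199.0], [490.0, 14.0, 206.0], [501.0, 21.0, 210.0]]
side -20 36 [[482.0, 4.0, 194.0], [489.0, 9.0, 197.0], [496.0, 15.0, 202.0]]
side -10 57 [[477.0, -6.0, 186.0], [489.0, -2.0, 193.0], [503.0, 4.0, 197.0]]
side 0 69 [[476.0, -14.0, 179.0], [489.0, -9.0, 187.0], [502.0, -2.0, 191.0]]
side 10 66 [[477.0, -21.0, 171.0], [489.0, -16.0, 180.0], [502.0, -10.0, 184.0]]
side 20 70 [[476.0, -28.0, 165.0], [488.0, -23.0, 172.0], [502.0, -16.0, 178.0]]
side 30 66 [[477.0, -34.0, 159.0], [489.0, -30.0, 166.0], [501.0, -22.0, 170.0]]
side 40 71 [[476.0, -41.0, 151.0], [488.0, -37.0, 159.0], [502.0, -30.0, 163.0]]
side 50 18 [[479.0, -41.0, 144.0], [491.0, -38.0, 150.0], [499.0, -32.0, 155.0]]
```

View pics/l2.png

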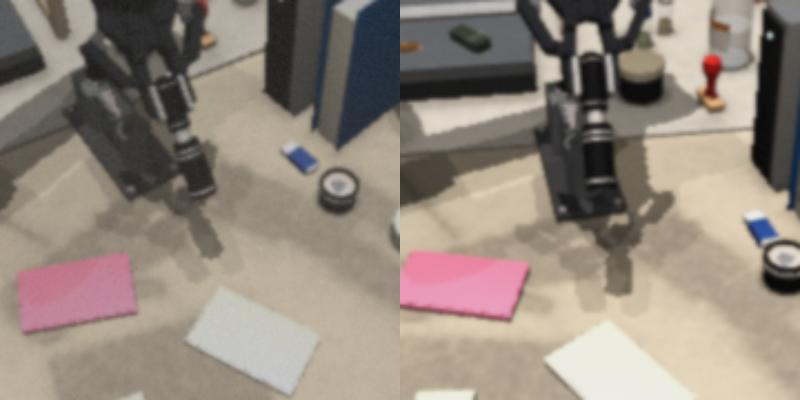

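The lamp is held at 45° and the lens is about 52 mm beyond the reported TCP, near (489,-34,145). The target lens position is (490,-44,101), so I'll move -10 mm in y and -44 mm in z.

Emit:
servo_tool(
  moves=[
    [0,-1,-4,0,0,0],
    [0,-2,-8,0,0,0],
    [0,-2,-8,0,0,0],
    [0,-2,-8,0,0,0],
    [0,-2,-8,0,0,0],
    [0,-1,-6,0,0,0],
    [0,0,-2,0,0,0],
    [0,0,0,0,0,0],
    [0,0,0,0,0,0],
    [0,0,0,0,0,0],
    [0,0,0,0,0,0],
    [0,0,0,0,0,0],
  ],
)

```text
time: 12.78
eef_pos: [0.4893, -0.0068, 0.1378]
ee_rot: [0.275, 0.665, -0.642, 0.266]
ft_force: [-0.5, 0.5, -1.6]
opening: 0.0226
gripper_force: 49.0
```

```bash
python3 lamp.py | grep -E "^\[|side [3-9]|side 0|scene [3-9]"
python3 - <<'E'
from h import *
c=cam('scene')
im=cv2.GaussianBlur(c['img'],(3,3),0).astype(int); m=((im[...,2]>0.9*im[...,0])&(im[...,0]>110)).astype(np.uint8)
m=cv2.morphologyEx(m,cv2.MORPH_OPEN,np.ones((3,3)));k,l=cv2.connectedComponents(m); r=(l==l[284,335]).astype(np.uint8)
cs=max(cv2.findContours(r,0,2)[0],key=cv2.contourArea)[:,0]
print(cv2.minAreaRect((np.array([ray(c,u,v,.009)[:2] for u,v in cs])*1000).astype(np.float32)))
w=(pts(c)*1000).reshape(-1,3); q=w[(abs(w[:,0]-476)<30)&(abs(w[:,1]-232)<30)&(w[:,2]>112)&(w[:,2]<126)]
print('knob',cv2.minAreaRect(q[:,:2].astype(np.float32)), arm.sense()['qd'].round(4))
E
```

```text
[489.3  -6.8 137.8] [ 0.275  0.665 -0.642  0.266] 0.02258689761977575 49.01199996471405
scene 30 50 [[476.0, -44.0, 115.0], [486.0, -40.0, 121.0], [500.0, -33.0, 126.0]]
scene 40 45 [[476.0, -50.0, 109.0], [485.0, -46.0, 114.0], [500.0, -40.0, 119.0]]
side 0 66 [[476.0, -23.0, 136.0], [489.0, -19.0, 142.0], [502.0, -11.0, 148.0]]
side 30 64 [[477.0, -45.0, 115.0], [489.0, -39.0, 121.0], [502.0, -32.0, 125.0]]
side 40 67 [[476.0, -51.0, 108.0], [488.0, -46.0, 114.0], [502.0, -41.0, 119.0]]
side 50 17 [[479.0, -52.0, 99.0], [490.0, -47.0, 106.0], [499.0, -41.0, 112.0]]
((489.1504821777344, -135.0830078125), (78.79039001464844, 127.23466491699219), 32.84773254394531)
knob ((475.704833984375, 232.5407257080078), (12.515057563781738, 43.18763732910156), 2.3602890968322754) [-0.0016  0.0018 -0.0008 -0.0003  0.0008  0.0001]
```

The lamp is in place and still, with the knob open and the slips unmoved.

```bash
python3 -c "
from plant import arm
print(arm.job_done())"
```

```text
the job is handed in; nothing more can be done
None
```

I handed the job in with the knob open about 85°, and the lamp held still at 45° with its lens about 13 cm from the middle of the unmoved slips; no verdict was returned. The real fingertips sat about 35 mm short of the reported TCP, so my first knob grasp closed on air; I set heights from the cameras after that.

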